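# Switch on the bead counter, open the bead tub by its lever and ease the lid shut

### The arm

A 7-joint arm with a two-finger parallel gripper is mounted at the origin on the work surface. World frame = base frame: x ahead of the robot, y to its left, z up, the work surface at z = 0. Lengths are in m, angles in rad, forces in N, time in s.
With the tool pointing down it reaches from about 0.4 to 0.875 m from the base axis. Payload 19.3 kg.
Tool frame: the origin (TCP) lies between the finger pads; the fingertips stand 17 mm ahead of it and the grasp point (between the pads) lies 2 mm behind it (bot.finger_overhang is the distance from the TCP to the fingertips, in m); z points along the fingers, y is the line along which they close (so a half turn about z gives the same grasp; the last joint's range is limited). The gripper opens to 85 mm and grips with 20 to 120 N. Pads are 22 mm wide; open, the fingers measure 114 mm over their backs; the gripper's body (76 mm by 85 mm) begins 54 mm behind the grasp point. The pads swing forward as they close: fully open they stand 13 mm farther back than shut.
Start: joints at [1.098, 0.521, -0.036, 1.599, 0.021, 1.021, -0.113], TCP at [0.245, -0.575, 0.248] pointing down, gripper open.
Joint ranges: [-2.91, 2.91], [-0.3, 2.13], [-1.5, 1.42], [0.17, 2.43], [-1.26, 4.41], [0.16, 1.93], [-2.52, 2.52]. Speed limits (rad/s): [1.89, 1.89, 2.39, 2.39, 3.01, 3.01, 3.01].

### API

Orientations are given as [roll, pitch, yaw] about the fixed x, y, z axes, in that order (R = Rz(yaw) Ry(pitch) Rx(roll)).
In Python, from workcell import observe, grab_frame, bot gives the robot as it stands.
- The arm moves only by the shell command python3 -m crank 'ROWS' [FORCE]. ROWS is a JSON object of lists of equal length, an entry for each row: "linear": the shift along the world's x, y, z each as a share of 0.25 m, from -1 to 1, a list of three; "delta_rot": the turn, a rotation vector about the world's x, y, z each as a share of 30 degrees, from -1 to 1, a list of three; "fingers": the opening, from -1 (shut) to 1 (fully open). In form: {"linear": [[dx, dy, dz], ...], "delta_rot": [[rx, ry, rz], ...], "fingers": [fingers, ...]}. A call has 1 to 5 rows; each row is the pose to reach, as a shift and turn from the pose commanded when the call began; what a row does not reach only later rows make up. A row lasts 1/10 s, in which the tool goes at most 50 mm and 8.59 degrees, less where a joint would pass 70% of its speed; a pose out of reach is approached as far as the arm can. A call with a number of a shift or a turn outside -1 to 1 is refused whole. A call with a gripper value outside its range is refused whole. The fingers move at their own pace and stop on an object; FORCE is the grip in N (left out, the last holds). Time passes only in rows, so rows that repeat a pose let the fingers close. It gives the time, the measured TCP pose, the force, the opening and the grip force at its end, in the units of the state.
- observe(): the state, without advancing time (a new reading comes with each control period).
- grab_frame(name): name is "side" or "top"; returns a dict with "image" (480x640x3 uint8, red, green, blue), "mtx" (3x3 intrinsics, pixels), "k1" (the pictures are not rectified: a ray, as slopes to the right and down, at radius r is drawn at 1 + k1 r^2 times it, then the intrinsics apply), "xyz" and "orientation" of the camera in the world. Camera axes: x right, y down, z forward; pixel columns grow to the right and rows downward; lengths in m; the calibration is good to about 2 mm. A picture is of the moment at which its call begins. There is no depth.
- bot.job_done(): hands the job in; it is judged then, once.
The state is a dict: "clock": time; "qpos": joint angles; "qd": joint speeds; "joint_efforts": joint torques, N m; "position": TCP position; "tool_rot": TCP orientation; "force": force on the tool from outside, world axes, zero at the start; "moment": the same for the moment, N m; "grip_width": finger opening in m; "finger_force": force on a finger pad.
Only numpy, scipy, OpenCV 4.12 (cv2) and the standard library are available. Lean on these libraries where they do the work, as an engineer would, in place of code of your own. Each camera call takes 0.05 s, during which the arm holds its last target. There are 200 camera calls.

### The job

Switch on the bead counter by pressing the dotted half of its orange rocker right down, then press the bead tub's blue lever right down so the yellow lid stands fully open, and keep it there for two seconds while the counter listens. Then ease the lever back up slowly so that the lid closes without slamming, and come away. Only press with the fingertips: do not grip or lift anything, do not shift the counter, do not touch the lid itself, and leave the blocks, ball and pot where they are.

Things in the scene. Friction and masses are not known exactly. Their poses are not given: they have to be found in the camera images.
- tub: Frosted plastic bead tub, 150 x 150 mm, 125 mm high, screwed to the cart through a grey 180 x 180 x 8 mm base; cannot move. Origin at the centre of the underside, z up, -x the side from which the lever sticks out (roughly towards the robot). A yellow lid lies on top (top at 132 mm); a grey link cover runs along its +y side, to 86 mm from the centre.
- lever (a joint): Angle of the blue press lever on the tub's -x side, rad: 0 at rest (arm sloping 0.16 rad upward away from the tub), growing as its outer end is pressed down, 0.32 at its lower stop. Pivot 92 mm from the tub's centre towards -x, 88 mm above the cart, axis along the tub's y. A spring and the lid's weight push it back up: about 7 to 9 N straight down on the press point opens it and holds it down. It returns quickly to 0 whenever it is let go.
- lever_press (a point): Centre of the top face of the lever's ribbed blue paddle, where to press; the paddle is 52 mm (along the lever) x 60 mm wide x 10 mm thick. 94 mm from the pivot, about 108 mm above the cart at rest and 78 mm at the lower stop, moving down about 30 mm almost straight. Axes turn with the lever; its y stays level, along the paddle's width. Nothing stands under the paddle.
- lid (a joint): Angle of the tub's lid, rad: 0 closed, growing as it opens, always 4 times the lever's angle through the hidden link; 1.28 fully open. Hinged on the tub's +x (far) rim. Let go, the lid snaps shut at 5 rad/s or more, a slam; raising the paddle at 10 to 20 mm/s (lid about 0.4 to 0.9 rad/s) closes it gently, anything over 2.5 rad/s near closing is a slam.
- lid_panel: The yellow lid plate with a white middle, 156 x 156 x 8 mm, origin on the hinge at the middle of its far edge, 128 mm above the cart; the plate reaches from there towards its -x, z is its upper face's normal. It swings with the lid joint; open, its front edge reaches about 280 mm above the cart, over the tub's far side.
- counter: Talking bead counter, a white box 150 (x) x 115 (y) x 48 mm high on a rubber foot, standing loose, 0.9 kg. Origin at the centre of the underside, z up; the orange rocker lies on its top 20 mm towards -x of the centre, and a blue speaker bar rises to 59 mm at its +x end (x 37 to 67 mm).
- rocker (a joint): Angle of the counter's orange rocker switch, rad: 0 off (half with the white dot up), 0.40 on (that half right down); it counts as on above 0.32. It stays where it is left; about 3 to 4 N straight down on the dotted half moves it. It pivots about the counter's y axis, 56 mm above the cart; the rocker is 76 mm long (x) x 46 mm wide x 20 mm thick.
- rocker_press (a point): The white dot, on the top face of the rocker's half nearer the speaker bar (+x), 26 mm from its pivot: where to press. About 71 mm above the cart when off, 61 mm when on. Axes turn with the rocker; y is along the rocker's width.
- hex_a: Pale wooden hexagon block, 50 mm over its corners, 28 mm high, loose, near the middle in front; origin at the centre of the underside. Leave alone.
- hex_b: Darker wooden hexagon block, same size, loose, to the left; origin at the centre of the underside. Leave alone.
- ball_center (a point): Centre of the black rubber bouncy ball, 50 mm across, sitting loose in a small dark wooden ring to the right. Leave alone.
- pot: Blue-striped white ceramic pot, 96 mm across, 90 mm high, loose, between tub and counter; origin at the centre of the underside. Leave alone.
There are look-alikes about, which are no part of the job. There is more than one size of the counter; the one meant has the size given above.

How it is judged:
By the outcome, as a careful person would: the job done as asked, in the order asked, and still so for the second after the job is handed in, with the robot touching nothing.
It also fails if it takes over 58 s, if anything falls off the work surface, if the arm or the gripper's body presses on something with over 40 N, if the wrist force passes 120 N, or if a joint passes its speed limit or range.

## Working session

There is one attempt and no reset: what is moved stays moved. The work goes in short steps, Python scripts to look and compute and a shell command to move; the robot and the scene stay as the last step left them, time stands still between calls to the robot, and variables do not carry over. Pictures are saved under pics/ and viewed, at most 10 in all, crops included, and the job is handed in when it is done.

```bash
mkdir -p pics
cat > h.py <<'E'
import numpy as np, cv2
from scipy.spatial.transform import Rotation as R
from workcell import observe, grab_frame, bot
def ray(f,u,v):
    K=np.array(f["mtx"]);d=np.array([(u-K[0,2])/K[0,0],(v-K[1,2])/K[1,1]])
    p=d.copy()
    for _ in range(20): p=d/(1+f["k1"]*(p@p))
    o=np.array(f["orientation"]);M=R.from_euler('xyz',o).as_matrix() if o.shape==(3,) else o
    return np.array(f["xyz"]),M@np.array([p[0],p[1],1])
def onz(f,u,v,z):
    c,d=ray(f,u,v);return c+d*(z-c[2])/d[2]
def proj(f,P):
    o=np.array(f["orientation"]);M=R.from_euler('xyz',o).as_matrix()
    q=M.T@(np.array(P)-f["xyz"]);p=q[:2]/q[2];p=p*(1+f["k1"]*(p@p));K=np.array(f["mtx"])
    return p*[K[0,0],K[1,1]]+K[:2,2]
E
python3 - <<'E'
from h import *
import pickle
for n in("side","top"):
    f=grab_frame(n);cv2.imwrite(f"pics/{n}0.png",f["image"][:,:,::-1]);pickle.dump(f,open(n+"0.pkl","wb"))
    print(n,f["xyz"],f["orientation"],f["k1"],f["mtx"])
print(observe())
E
```

```text
side [-0.38774164  0.90313925  0.97823398] [-2.14496059 -0.02450446 -2.32002516] 0.03919264946066653 [[574.88515686   0.         327.12132407]
 [  0.         574.88515686 237.82815222]
 [  0.           0.           1.        ]]
top [0.32716615 0.01281667 1.31202998] [-2.93767529e+00 -9.15615032e-05 -1.56997320e+00] -0.00751169669601664 [[523.22450376   0.         316.78885059]
 [  0.         523.22450376 244.3446412 ]
 [  0.           0.           1.        ]]
{'clock': 0.1, 'qpos': array([ 1.09779672,  0.52190703, -0.03634353,  1.59990764,  0.02117377,
        1.02108954, -0.11278488]), 'qd': array([ 1.68044849e-03, -2.00009463e-03, -9.15531145e-04, -1.48779049e-03,
       -1.92284442e-03, -1.16270872e-03, -4.10275660e-05]), 'joint_efforts': array([ 4.54738765e-03, -9.28485489e+01,  1.98474102e+00, -3.70534658e+01,
        1.82263908e-02,  5.38503795e-03,  7.72476483e-05]), 'position': array([ 0.24488286, -0.57474725,  0.24782814]), 'tool_rot': array([-3.14066510e+00,  3.28961105e-05,  4.02803219e-01]), 'force': array([0.81419845, 0.02395568, 0.61099664]), 'moment': array([ 0.02289317, -0.03975355,  0.05660326]), 'finger_force': 0.0, 'grip_width': 0.08498758281022459}
```

View pics/side0.png

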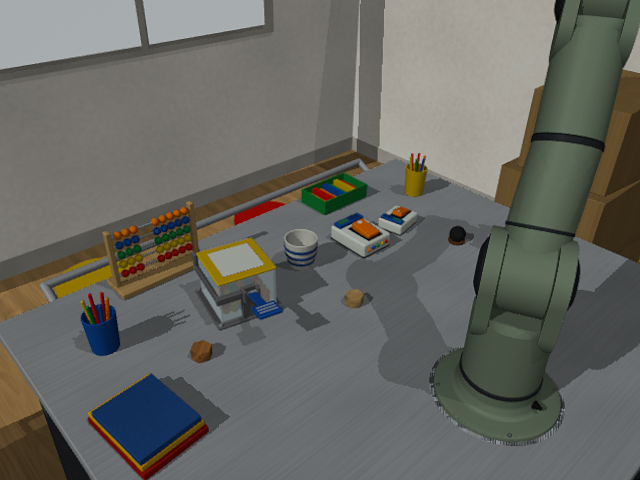

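View pics/top0.png

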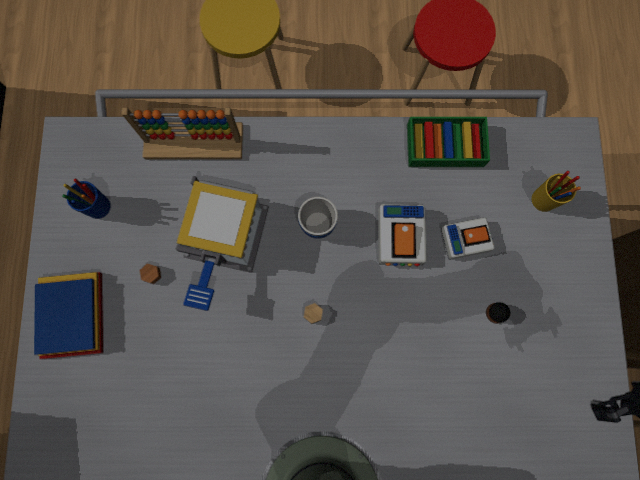

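The side view shows the tub at (237,275) with the blue paddle at (265,308), the large counter at (360,235), and its smaller look-alike at (398,218). In the top view the large counter is at (402,235), with the rocker at (404,238) and the dot near (405,228). The paddle is at (199,297) and the lid at (217,220).

Run:
```python
from h import *
import pickle
f=pickle.load(open("top0.pkl","rb"));g=pickle.load(open("side0.pkl","rb"));im=f["image"]
hsv=cv2.cvtColor(im,cv2.COLOR_RGB2HSV)
def blobs(h0,h1,box,smin=120,name="",z=0,vmin=60):
    x0,y0,x1,y1=box
    m=np.zeros(im.shape[:2],np.uint8);m[y0:y1,x0:x1]=cv2.inRange(hsv,(h0,smin,vmin),(h1,255,255))[y0:y1,x0:x1]
    cs,_=cv2.findContours(m,cv2.RETR_EXTERNAL,cv2.CHAIN_APPROX_NONE);c=max(cs,key=cv2.contourArea)
    b=cv2.boxPoints(cv2.minAreaRect(c));print(name,cv2.minAreaRect(c),cv2.contourArea(c))
    print(np.round([onz(f,*p,z) for p in b],4).tolist(), "ctr",np.round(onz(f,*b.mean(0),z),4))
blobs(5,18,(380,200,425,268),name="rocker",z=.064)
blobs(100,125,(380,200,425,222),name="bar",z=.059)
blobs(100,125,(178,284,218,315),name="paddle",z=.108)
blobs(20,35,(170,170,265,262),name="lid",z=.132)
# white counter body
m=np.zeros(im.shape[:2],np.uint8);m[200:270,375:428]=cv2.inRange(hsv,(0,0,140),(180,60,255))[200:270,375:428]
c=cv2.findNonZero(m);r=cv2.minAreaRect(c);b=cv2.boxPoints(r);print("counter",r,np.round([onz(f,*p,.048) for p in b],4).tolist())
A=cv2.resize(im[195:275,370:430][:,:,::-1],None,fx=5,fy=5,interpolation=3)
B=cv2.resize(im[240:320,170:230][:,:,::-1],None,fx=5,fy=5,interpolation=3)
cv2.imwrite("pics/crop.png",np.hstack([A,B]))
```

```text
rocker ((403.5, 239.0), (30.0, 19.0), 90.0) 558.5
[[0.6364, -0.1767, 0.064], [0.6365, -0.2234, 0.064], [0.5615, -0.2206, 0.064], [0.5615, -0.1745, 0.064]] ctr [ 0.5988 -0.1988  0.064 ]
bar ((403.5, 211.0), (10.0, 39.0), 90.0) 383.5
[[0.6837, -0.1539, 0.059], [0.6838, -0.2508, 0.059], [0.6581, -0.2498, 0.059], [0.658, -0.1533, 0.059]] ctr [ 0.6709 -0.202   0.059 ]
paddle ((198.58822631835938, 295.1470642089844), (25.46623992919922, 25.708772659301758), 14.03624439239502) 529.5
[[0.4348, 0.3198, 0.108], [0.4925, 0.3083, 0.108], [0.4781, 0.2504, 0.108], [0.4207, 0.2624, 0.108]] ctr [0.4564 0.2852 0.108 ]
lid ((216.855712890625, 218.6131134033203), (67.79564666748047, 65.84880828857422), 13.240520477294922) 4132.5
[[0.5743, 0.3368, 0.132], [0.7293, 0.3097, 0.132], [0.6911, 0.1526, 0.132], [0.5381, 0.1835, 0.132]] ctr [0.6321 0.2455 0.132 ]
counter ((402.0, 233.0), (54.0, 42.0), 90.0) [[0.6868, -0.1479, 0.048], [0.6869, -0.2532, 0.048], [0.5496, -0.2476, 0.048], [0.5495, -0.1446, 0.048]]
```

View pics/crop.png

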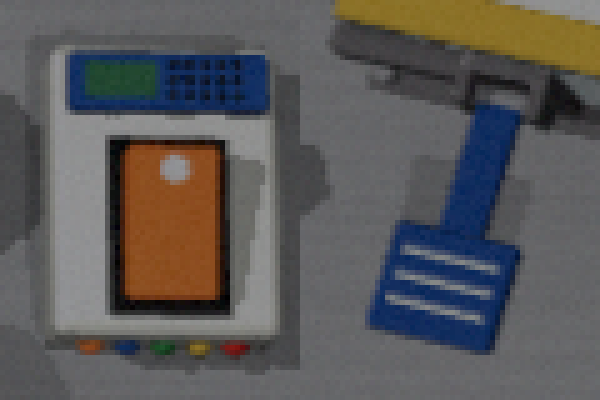

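The left crop shows the dot at about (405,228.6) in full-image pixels. The right crop shows the paddle centred at about (198.6,297), with its axis about 13° off the world axes.

```bash
python3 - <<'E'
from h import *
import pickle
f=pickle.load(open("top0.pkl","rb"))
print(onz(f,405,228.6,.071),bot.finger_overhang, onz(f,198,296.8,.108))
E
python3 -m crank '{"linear":[[0.65,0.65,0],[0.65,0.65,0],[0.65,0.65,0],[0.65,0.65,0],[0.65,0.65,0]],"delta_rot":[[0,0,-0.77],[0,0,-0.77],[0,0,-0.77],[0,0,-0.77],[0,0,-0.77]],"fingers":[-1,-1,-1,-1,-1]}' 20
```

```text
[ 0.62317648 -0.20209602  0.071     ] 0.017 [0.45255157 0.28639588 0.108     ]
clock: 0.6
position: [0.4099, -0.4093, 0.2481]
tool_rot: [-3.141, -0.0, 0.002]
force: [1.1, -0.4, 0.0]
grip_width: 0.0124
finger_force: 0.0
```

```bash
python3 -m crank '{"linear":[[0.86,0.84,0],[0.86,0.84,0],[0.86,0.84,0],[0.86,0.84,0],[0.86,0.84,0]],"delta_rot":[[0,0,0],[0,0,0],[0,0,0],[0,0,0],[0,0,0]],"fingers":[-1,-1,-1,-1,-1]}'
python3 -m crank '{"linear":[[0,0,0],[0,0,0],[0,0,0]],"delta_rot":[[0,0,0],[0,0,0],[0,0,0]],"fingers":[-1,-1,-1]}'
```

```text
clock: 1.1
position: [0.5874, -0.2361, 0.2481]
tool_rot: [-3.142, 0.0, -0.0]
force: [0.9, -0.5, 0.7]
grip_width: -0.0004
finger_force: 0.0
clock: 1.4
position: [0.5855, -0.2388, 0.2481]
tool_rot: [3.141, 0.001, -0.002]
force: [-0.4, -0.1, 0.7]
grip_width: 0.0003
finger_force: 0.0
```

```bash
python3 -m crank '{"linear":[[0.16,0.147,0],[0.16,0.147,-0.17],[0.16,0.147,-0.34],[0.16,0.147,-0.51],[0.16,0.147,-0.51]],"delta_rot":[[0,0,0],[0,0,0],[0,0,0],[0,0,0],[0,0,0]],"fingers":[-1,-1,-1,-1,-1]}'
python3 - <<'E'
from h import *
a=[]
f=grab_frame("top");g=grab_frame("side");print(observe()["position"],observe()["force"])
p=observe()["position"]-[0,0,.017]
A=f["image"][175:275,345:445][:,:,::-1].copy()
u=proj(g,p);v=proj(f,p);print(u,v);x,y=int(u[0])-50,int(u[1])-50
B=g["image"][y:y+100,x:x+100][:,:,::-1].copy()
cv2.imwrite("pics/c2.png",cv2.resize(np.hstack([A,B]),None,fx=4,fy=4,interpolation=3))
E
```

```text
clock: 1.9
position: [0.6228, -0.2017, 0.1159]
tool_rot: [-3.14, 0.008, -0.002]
force: [-1.3, 1.1, 1.0]
grip_width: 0.0002
finger_force: 0.0
[ 0.62604051 -0.20222177  0.12173277] [-0.10501362  0.10975794  0.12381437]
[359.49127857 212.4530187 ] [407.35729216 224.13335959]
```

View pics/c2.png

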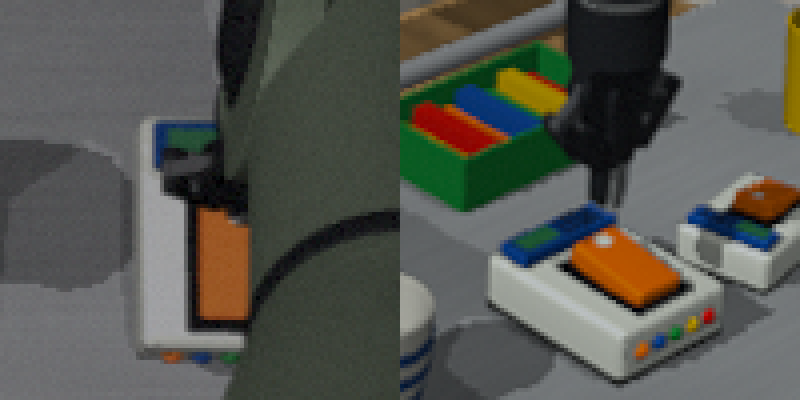

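The side crop shows the shut tips at (608,205), directly above the white dot at (604,240). They are clear of the speaker bar. In the top crop the arm hides most of the view.

```bash
python3 - <<'E'
from h import *
import pickle
print(onz(pickle.load(open("side0.pkl","rb")),360,222,.071))
E
python3 -m crank '{"linear":[[0,0,-0.05],[0,0,-0.1],[0,0,-0.11],[0,0,-0.12],[0,0,-0.13]],"delta_rot":[[0,0,0],[0,0,0],[0,0,0],[0,0,0],[0,0,0]],"fingers":[-1,-1,-1,-1,-1]}'
python3 -m crank '{"linear":[[0,0,-0.008],[0,0,-0.016],[0,0,-0.024],[0,0,-0.032],[0,0,-0.032]],"delta_rot":[[0,0,0],[0,0,0],[0,0,0],[0,0,0],[0,0,0]],"fingers":[-1,-1,-1,-1,-1]}'
```

```text
[ 0.62391521 -0.20492541  0.071     ]
clock: 2.5
position: [0.6265, -0.2011, 0.0886]
tool_rot: [3.141, -0.001, -0.0]
force: [0.4, 0.2, -0.3]
grip_width: -0.0002
finger_force: 0.0
clock: 3.0
position: [0.6275, -0.2011, 0.0808]
tool_rot: [3.141, -0.003, -0.0]
force: [3.9, 0.3, 5.4]
grip_width: -0.0002
finger_force: 2.8
```

```bash
python3 -m crank '{"linear":[[0,0,-0.008],[0,0,-0.012],[0,0,-0.016],[0,0,-0.016]],"delta_rot":[[0,0,0],[0,0,0],[0,0,0],[0,0,0]],"fingers":[-1,-1,-1,-1]}'
```

```text
clock: 3.4
position: [0.6282, -0.2012, 0.0786]
tool_rot: [3.141, -0.004, -0.0]
force: [1.4, 1.9, 26.9]
grip_width: 0.0003
finger_force: 13.2
```

```bash
python3 -m crank '{"linear":[[0,0,0.15],[0,0,0.35],[0,0,0.55],[0,0,0.7],[0,0,0.7]],"delta_rot":[[0,0,0],[0,0,0],[0,0,0],[0,0,0],[0,0,0]],"fingers":[-1,-1,-1,-1,-1]}'
python3 -m crank '{"linear":[[-0.19,0,0],[-0.35,0.1,0],[-0.5,0.25,0],[-0.6,0.4,0],[-0.68,0.55,0]],"delta_rot":[[0,0,0],[0,0,0],[0,0,-0.42],[0,0,-0.42],[0,0,-0.42]],"fingers":[-1,-1,-1,-1,-1]}'
python3 - <<'E'
from h import *
f=grab_frame("top");g=grab_frame("side");print(observe()["position"])
A=f["image"][185:285,360:460][:,:,::-1].copy()
B=g["image"][185:285,310:410][:,:,::-1].copy()
cv2.imwrite("pics/c3.png",cv2.resize(np.hstack([A,B]),None,fx=4,fy=4,interpolation=3))
E
```

```text
clock: 3.9
position: [0.6279, -0.2017, 0.2567]
tool_rot: [3.14, -0.007, -0.001]
force: [0.2, -0.1, -1.0]
grip_width: -0.0001
finger_force: 0.0
clock: 4.4
position: [0.4539, -0.0625, 0.251]
tool_rot: [3.141, 0.001, -0.224]
force: [2.0, 1.3, 0.1]
grip_width: 0.0001
finger_force: 0.0
[ 0.45392128 -0.05959616  0.25126375]
```

View pics/c3.png

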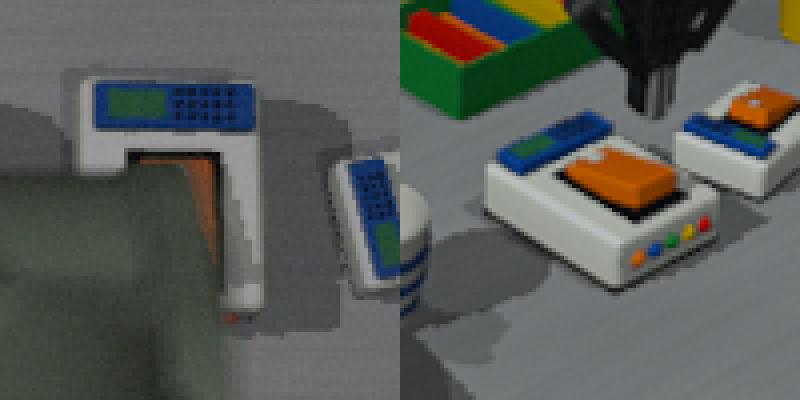

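The side crop shows the rocker flipped: the dotted half at (590,155) is now down and the near half is up. The counter has not moved.

```bash
python3 -m crank '{"linear":[[0,0.17,0],[0,0.34,0],[0,0.52,0],[0,0.69,0],[0,0.69,0]],"delta_rot":[[0,0,0],[0,0,0],[0,0,0],[0,0,0],[0,0,0]],"fingers":[-1,-1,-1,-1,-1]}'
python3 -m crank '{"linear":[[0,0.17,0],[0,0.34,-0.15],[0,0.52,-0.3],[0,0.69,-0.4],[0,0.69,-0.4]],"delta_rot":[[0,0,0],[0,0,0],[0,0,0],[0,0,0],[0,0,0]],"fingers":[-1,-1,-1,-1,-1]}'
python3 - <<'E'
from h import *
import pickle
f=grab_frame("side");p=observe()["position"];print(p)
t=p-[0,0,.017]
for k in (t,[.4525,.286,.108]): print(proj(f,k))
x,y=proj(f,t).astype(int)-50
hs=cv2.cvtColor(pickle.load(open("side0.pkl","rb"))["image"],cv2.COLOR_RGB2HSV)[295:330,235:295]
m=cv2.inRange(hs,(100,120,60),(125,255,255));q=cv2.findNonZero(m).reshape(-1,2)+[235,295];print("x",q.min(0),q.max(0))
cv2.imwrite("pics/c4.png",cv2.resize(f["image"][y-20:y+100,x:x+120][:,:,::-1],None,fx=5,fy=5,interpolation=3));print(x,y-20)
E
```

```text
clock: 5.0
position: [0.4559, 0.1139, 0.251]
tool_rot: [-3.14, 0.001, -0.214]
force: [0.5, -1.1, -0.5]
grip_width: -0.0001
finger_force: 0.0
clock: 5.5
position: [0.4547, 0.2844, 0.1481]
tool_rot: [3.14, 0.003, -0.217]
force: [-0.6, -1.5, 0.2]
grip_width: 0.0001
finger_force: 0.0
[0.45461729 0.28469728 0.14802167]
[265.85788805 300.51559596]
[266.29563495 308.90349635]
x [248 295] [282 318]
215 230
```

View pics/c4.png

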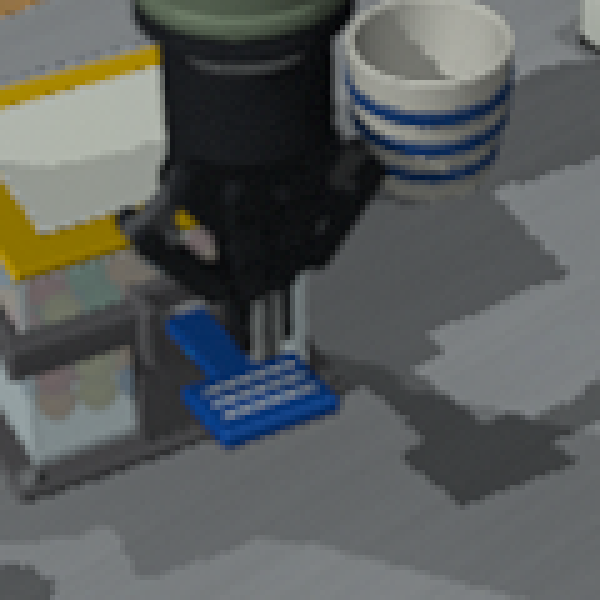

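The tips at (270,355) are above the middle of the paddle at (262,395), and the lid is clear of the gripper. I'll press now.

```bash
python3 -m crank '{"linear":[[0,0,-0.04],[0,0,-0.075],[0,0,-0.085],[0,0,-0.095],[0,0,-0.105]],"delta_rot":[[0,0,0],[0,0,0],[0,0,0],[0,0,0],[0,0,0]],"fingers":[-1,-1,-1,-1,-1]}'
python3 -m crank '{"linear":[[0,0,-0.01],[0,0,-0.02],[0,0,-0.03],[0,0,-0.04],[0,0,-0.05]],"delta_rot":[[0,0,0],[0,0,0],[0,0,0],[0,0,0],[0,0,0]],"fingers":[-1,-1,-1,-1,-1]}'
python3 -m crank '{"linear":[[0,0,-0.01],[0,0,-0.02],[0,0,-0.03],[0,0,-0.04],[0,0,-0.04]],"delta_rot":[[0,0,0],[0,0,0],[0,0,0],[0,0,0],[0,0,0]],"fingers":[-1,-1,-1,-1,-1]}'
```

```text
clock: 6.05
position: [0.4568, 0.2809, 0.1253]
tool_rot: [-3.141, -0.001, -0.221]
force: [-2.0, -2.0, 11.4]
grip_width: -0.0003
finger_force: 5.1
clock: 6.55
position: [0.4559, 0.2814, 0.1129]
tool_rot: [-3.142, 0.001, -0.22]
force: [-6.0, -0.3, 8.4]
grip_width: 0.0001
finger_force: 4.4
clock: 7.05
position: [0.4558, 0.2815, 0.1027]
tool_rot: [3.142, 0.001, -0.22]
force: [-6.4, 0.1, 9.4]
grip_width: -0.0001
finger_force: 4.3
```

Tip is at 0.0857; the bottom should be at about 0.080.

```bash
python3 -m crank '{"linear":[[0,0,-0.01],[0,0,-0.016],[0,0,-0.024],[0,0,-0.024]],"delta_rot":[[0,0,0],[0,0,0],[0,0,0],[0,0,0]],"fingers":[-1,-1,-1,-1]}'
```

```text
clock: 7.45
position: [0.4561, 0.2814, 0.0968]
tool_rot: [-3.141, 0.0, -0.22]
force: [-4.3, -0.7, 6.7]
grip_width: -0.0001
finger_force: 3.8
```

```bash
python3 -m crank '{"linear":[[0,0,-0.006],[0,0,-0.012],[0,0,-0.012]],"delta_rot":[[0,0,0],[0,0,0],[0,0,0]],"fingers":[-1,-1,-1]}'
```

```text
clock: 7.75
position: [0.4563, 0.2815, 0.0951]
tool_rot: [-3.141, -0.0, -0.221]
force: [-10.8, -4.6, 35.7]
grip_width: -0.0002
finger_force: 18.7
```

```bash
for i in 1; do :; done
python3 -m crank '{"linear":[[0,0,0.002],[0,0,0.002],[0,0,0.002],[0,0,0.002],[0,0,0.002]],"delta_rot":[[0,0,0],[0,0,0],[0,0,0],[0,0,0],[0,0,0]],"fingers":[-1,-1,-1,-1,-1]}'
python3 - <<'E'
from h import *
f=grab_frame("side")
cv2.imwrite("pics/c5.png",cv2.resize(f["image"][200:350,160:340][:,:,::-1],None,fx=4,fy=4,interpolation=3))
E
```

```text
clock: 8.25
position: [0.4563, 0.2815, 0.0955]
tool_rot: [-3.141, -0.0, -0.221]
force: [-9.8, -3.2, 28.9]
grip_width: -0.0
finger_force: 15.0
```

View pics/c5.png

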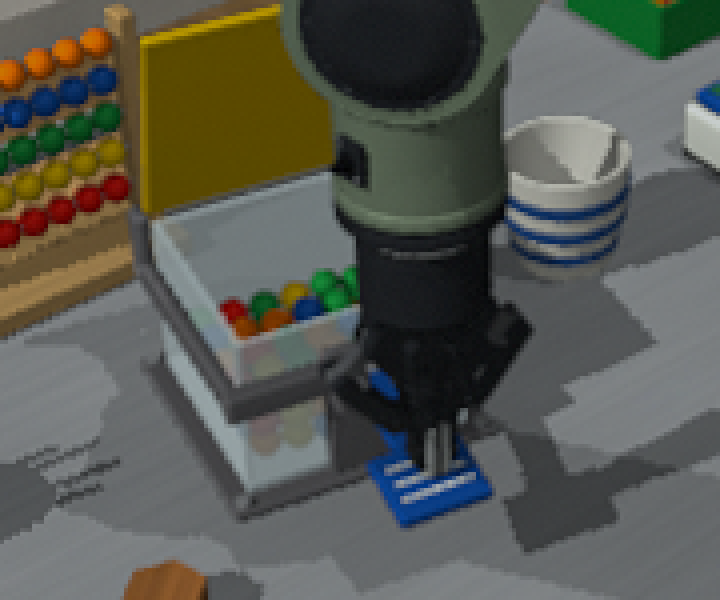

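The lid stands fully open (yellow plate at (235,110)), and the tips are on the paddle at (437,470). I'll hold, then raise at 15 mm/s.

```bash
H() { :; }
python3 -m crank '{"linear":[[0,0,0],[0,0,0],[0,0,0],[0,0,0],[0,0,0]],"delta_rot":[[0,0,0],[0,0,0],[0,0,0],[0,0,0],[0,0,0]],"fingers":[-1,-1,-1,-1,-1]}'
python3 -m crank '{"linear":[[0,0,0],[0,0,0],[0,0,0],[0,0,0],[0,0,0]],"delta_rot":[[0,0,0],[0,0,0],[0,0,0],[0,0,0],[0,0,0]],"fingers":[-1,-1,-1,-1,-1]}'
python3 -m crank '{"linear":[[0,0,0],[0,0,0],[0,0,0],[0,0,0],[0,0,0]],"delta_rot":[[0,0,0],[0,0,0],[0,0,0],[0,0,0],[0,0,0]],"fingers":[-1,-1,-1,-1,-1]}'
python3 -m crank '{"linear":[[0,0,0],[0,0,0],[0,0,0],[0,0,0],[0,0,0]],"delta_rot":[[0,0,0],[0,0,0],[0,0,0],[0,0,0],[0,0,0]],"fingers":[-1,-1,-1,-1,-1]}'
python3 -m crank '{"linear":[[0,0,0],[0,0,0],[0,0,0],[0,0,0],[0,0,0]],"delta_rot":[[0,0,0],[0,0,0],[0,0,0],[0,0,0],[0,0,0]],"fingers":[-1,-1,-1,-1,-1]}'
python3 -m crank '{"linear":[[0,0,0.006],[0,0,0.012],[0,0,0.018],[0,0,0.024],[0,0,0.03]],"delta_rot":[[0,0,0],[0,0,0],[0,0,0],[0,0,0],[0,0,0]],"fingers":[-1,-1,-1,-1,-1]}'
```

```text
clock: 8.8
position: [0.4563, 0.2815, 0.0954]
tool_rot: [-3.141, -0.0, -0.221]
force: [-10.2, -3.6, 28.6]
grip_width: -0.0002
finger_force: 15.0
clock: 9.3
position: [0.4563, 0.2815, 0.0955]
tool_rot: [-3.141, -0.0, -0.221]
force: [-10.2, -2.8, 29.2]
grip_width: -0.0003
finger_force: 15.0
clock: 9.8
position: [0.4563, 0.2815, 0.0955]
tool_rot: [-3.141, -0.0, -0.221]
force: [-10.4, -3.8, 28.1]
grip_width: 0.0003
finger_force: 15.0
clock: 10.3
position: [0.4563, 0.2815, 0.0955]
tool_rot: [-3.141, -0.0, -0.221]
force: [-10.6, -4.1, 29.0]
grip_width: 0.0001
finger_force: 15.0
clock: 10.8
position: [0.4563, 0.2815, 0.0955]
tool_rot: [-3.141, -0.0, -0.221]
force: [-10.5, -4.0, 28.6]
grip_width: 0.0001
finger_force: 15.0
clock: 11.3
position: [0.4558, 0.2814, 0.102]
tool_rot: [-3.142, 0.001, -0.22]
force: [-6.3, 0.0, 7.0]
grip_width: 0.0001
finger_force: 3.9
```

```bash
python3 -m crank '{"linear":[[0,0,0.006],[0,0,0.012],[0,0,0.018],[0,0,0.024],[0,0,0.03]],"delta_rot":[[0,0,0],[0,0,0],[0,0,0],[0,0,0],[0,0,0]],"fingers":[-1,-1,-1,-1,-1]}'
python3 -m crank '{"linear":[[0,0,0.006],[0,0,0.012],[0,0,0.018],[0,0,0.024],[0,0,0.03]],"delta_rot":[[0,0,0],[0,0,0],[0,0,0],[0,0,0],[0,0,0]],"fingers":[-1,-1,-1,-1,-1]}'
python3 -m crank '{"linear":[[0,0,0.005],[0,0,0.01],[0,0,0.015],[0,0,0.02],[0,0,0.025]],"delta_rot":[[0,0,0],[0,0,0],[0,0,0],[0,0,0],[0,0,0]],"fingers":[-1,-1,-1,-1,-1]}'
python3 -m crank '{"linear":[[0,0,0.005],[0,0,0.01],[0,0,0.015],[0,0,0.02],[0,0,0.025]],"delta_rot":[[0,0,0],[0,0,0],[0,0,0],[0,0,0],[0,0,0]],"fingers":[-1,-1,-1,-1,-1]}'
```

```text
clock: 11.8
position: [0.4558, 0.2814, 0.1095]
tool_rot: [-3.142, 0.001, -0.22]
force: [-6.4, -0.7, 8.4]
grip_width: -0.0001
finger_force: 4.0
clock: 12.3
position: [0.4565, 0.2813, 0.1172]
tool_rot: [-3.141, -0.0, -0.221]
force: [-2.1, -1.5, 7.1]
grip_width: 0.0001
finger_force: 3.5
clock: 12.8
position: [0.4573, 0.2811, 0.1236]
tool_rot: [-3.141, -0.002, -0.221]
force: [2.6, -2.5, 4.9]
grip_width: 0.0
finger_force: 3.3
clock: 13.3
position: [0.4562, 0.2814, 0.1291]
tool_rot: [3.142, 0.0, -0.22]
force: [-0.8, 0.3, 1.0]
grip_width: -0.0003
finger_force: 0.0
```

Contact is lost and the lid is closed, so I'll come away up and toward the base side, then check.

```bash
python3 -m crank '{"linear":[[0,0,0.05],[0,0,0.15],[0,0,0.3],[0,0,0.5],[0,0,0.5]],"delta_rot":[[0,0,0],[0,0,0],[0,0,0],[0,0,0],[0,0,0]],"fingers":[-1,-1,-1,-1,-1]}'
python3 -m crank '{"linear":[[0,-0.1,0.1],[0,-0.3,0.2],[0,-0.5,0.2],[0,-0.6,0.2],[0,-0.6,0.2]],"delta_rot":[[0,0,0],[0,0,0],[0,0,0],[0,0,0],[0,0,0]],"fingers":[-1,-1,-1,-1,-1]}'
python3 -m crank '{"linear":[[0,0,0],[0,0,0],[0,0,0],[0,0,0],[0,0,0]],"delta_rot":[[0,0,0],[0,0,0],[0,0,0],[0,0,0],[0,0,0]],"fingers":[-1,-1,-1,-1,-1]}'
python3 - <<'E'
from h import *
f=grab_frame("side");cv2.imwrite("pics/c6.png",cv2.resize(f["image"][180:400,160:500][:,:,::-1],(800,518),interpolation=3))
E
```

```text
clock: 13.8
position: [0.4581, 0.2827, 0.2606]
tool_rot: [-3.135, -0.006, -0.221]
force: [-0.2, 0.6, -1.3]
grip_width: 0.0002
finger_force: 0.0
clock: 14.3
position: [0.4564, 0.1274, 0.3054]
tool_rot: [3.142, -0.001, -0.226]
force: [1.2, 1.1, 0.3]
grip_width: 0.0001
finger_force: 0.0
clock: 14.8
position: [0.4562, 0.1319, 0.3039]
tool_rot: [3.141, 0.0, -0.219]
force: [0.3, -0.5, -0.6]
grip_width: -0.0002
finger_force: 0.0
```

View pics/c6.png

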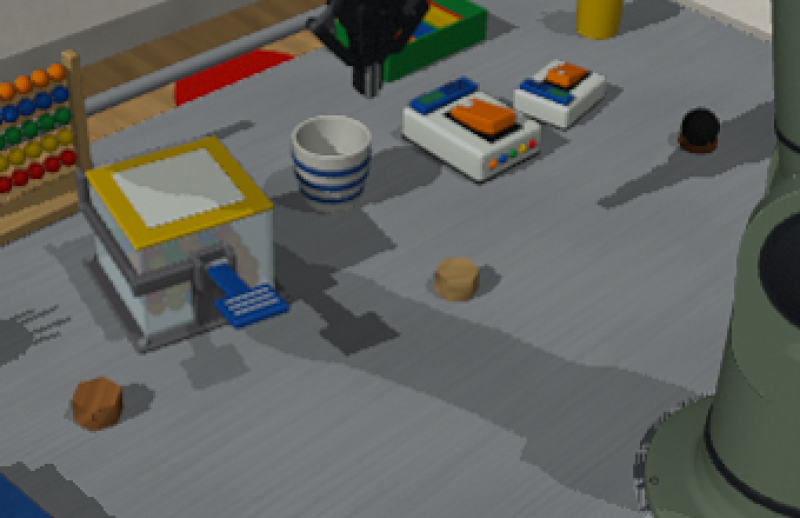

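The lid is closed at (180,190), the lever is up at (250,300) and the rocker is on at (483,115). The blocks, ball and pot are where they were.

```bash
python3 -c "from workcell import bot; print(bot.job_done())"
```

```text
the job is handed in; nothing more can be done
None
```

The job is done and handed in: the counter is switched on, the lid was held fully open for about 3 s and then eased shut at 10–15 mm/s, and the arm is clear with everything else left in place.

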